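# Press the plugs home on two sides of a display block

## Robot

A 7-joint arm with a two-finger parallel gripper is mounted at the origin on the work surface. World frame = base frame: x ahead of the robot, y to its left, z up, the work surface at z = 0. Lengths are in m, angles in rad, forces in N, time in s.
With the tool pointing down it reaches from about 0.4 to 0.875 m from the base axis. Payload 19.3 kg.
Tool frame: the origin (TCP) lies midway between the tips of the shut fingers; the grasp point (between the pads) lies 19 mm behind it (bot.pinch_z is the distance from the TCP to the grasp point, in m); z points along the fingers, y is the line along which they close (so a half turn about z gives the same grasp; the last joint's range is limited). The gripper opens to 85 mm and grips with 20 to 120 N. Pads are 22 mm wide; open, the fingers measure 114 mm over their backs; the gripper's body (76 mm by 85 mm) begins 54 mm behind the grasp point. The pads swing forward as they close: fully open they stand 13 mm farther back than shut.
Start: joints at [-1.198, 0.521, -0.036, 1.599, 0.021, 1.021, -0.113], TCP at [0.268, 0.565, 0.231] pointing down, gripper open.
Joint ranges: [-2.91, 2.91], [-0.3, 2.13], [-1.5, 1.42], [0.17, 2.43], [-1.26, 4.41], [0.16, 1.93], [-2.52, 2.52]. Speed limits (rad/s): [1.89, 1.89, 2.39, 2.39, 3.01, 3.01, 3.01].

## Interface

Orientations are given as [roll, pitch, yaw] about the fixed x, y, z axes, in that order (R = Rz(yaw) Ry(pitch) Rx(roll)).
In Python, from workcell import observe, viewer, bot gives the robot as it stands. The module is installed in compiled form; this text tells all that it offers.
- The arm moves only by the tool play_rows, never from a script. Its argument "motion" is a list of rows, each a list of 7 numbers: the shift along the tool's x, y, z in cm, then the turn, a rotation vector about the tool's x, y, z in rad, then the opening, from -1 (shut) to 1 (fully open), so that 0 is half open. A call has exactly 5 rows; each row is the pose to reach, as a shift and turn from the pose commanded when the call began, along the tool's axes at that moment; what a row does not reach only later rows make up. A row lasts 1/10 s, in which the tool goes at most 50 mm and 8.59 degrees, less where a joint would pass 70% of its speed; a pose out of reach is approached as far as the arm can. A call with a gripper value outside its range is refused whole. The fingers move at their own pace and stop on an object; "squeeze" is the grip in N (left out, the last holds). Time passes only in rows, so rows that repeat a pose let the fingers close, or fill a call up. It gives the time, the measured TCP pose, the force, the opening and the grip force at its end, in the units of the state.
- observe(): the state, without advancing time (a new reading comes with each control period).
- viewer.grab_frame(name): name is "scene" or "side" or "wrist"; returns (picture, depth): 420x560x3 uint8, red, green, blue; 420x560 float32, m along the optical axis (not along the pixel's ray), 0 where there is no reading.
- viewer.camera_info(name): a dict with "fx", "fy", "cx", "cy" (pixels), "k1" (the pictures are not rectified: a ray, as slopes to the right and down, at radius r is drawn at 1 + k1 r^2 times it, then the intrinsics apply), "R" (3x3) and "t" (3): a world point X has camera coordinates R X + t. Camera axes: x right, y down, z forward; pixel columns grow to the right and rows downward; lengths in m; the calibration is good to about 2 mm. A picture is of the moment at which its call begins: read the wrist's pose just before it. camera_info takes no time and is no camera call; for the wrist camera it gives the pose at the moment of the call.
- bot.job_done(): hands the job in; it is judged then, once.
The state is a dict: "clock": time; "qpos": joint angles; "qd": joint speeds; "joint_efforts": joint torques, N m; "position": TCP position; "tool_rot": TCP orientation; "force": force on the tool from outside, world axes, zero at the start; "moment": the same for the moment, N m; "grip_width": finger opening in m; "finger_force": force on a finger pad.
Only numpy, scipy, OpenCV 4.12 (cv2) and the standard library are available. Lean on these libraries where they do the work, as an engineer would, in place of code of your own. Each camera call takes 0.05 s, during which the arm holds its last target. There are 200 camera calls.

## Task

The wooden block on the spoked turntable has a round wooden plug standing proud on two neighbouring sides: press both fully home, flush with the block, using the press next to it. For each, turn the wheel by its spokes until that side squarely faces the press, then push the press handle in so that its steel head drives the plug, and let it spring back. Keep the gripper off the block and its plugs, and do not disturb the other things on the table; leave the wheel standing still and the press sprung back.

Things in the scene. Friction and masses are not known exactly. Their poses are not given: they have to be found in the camera images.
- station: the fixed turntable-and-press stand, bolted down. Origin: on the wheel's upright axis, at table height; its x axis points level from the wheel to the press, z up. Base plate 310 x 110 mm, 8 mm thick, from x = -70 to 240 mm. The press guide is a grey block at x 165 to 195 mm, 76 mm wide, its top 90 mm above the table
- wheel (a joint): turn of the spoked wheel about its upright axis, rad, counter-clockwise from above, without end stops; a steady light friction (about 1 N at the spoke ends) holds it wherever it is left. At 0 the side with plug_a faces the press (station +x).
- wheel_hub (a point): on the wheel's axis, 40 mm above the table (level with the spokes). Six level round spokes, 12 mm thick, their centre line 40 mm above the table, reach out to 150 mm from the axis and end in 18 mm balls; they stand at 30, 90, 150, 210, 270 and 330 degrees plus the wheel's turn, counted counter-clockwise from station +x. The hub disc is 110 mm across, 30 to 50 mm above the table
- block: the wooden block bolted on the wheel and turning with it, 70 x 70 x 50 mm; its underside is 50 mm and its top 100 mm above the table (a bolt head on it rises 5 mm more); origin at the centre of its underside, on the wheel's axis. Its +x side carries plug_a, +y plug_b; its -x and -y sides are bare. Its axes coincide with the station's when the wheel is at 0
- plug_a (a joint): how far the plug on the block's +x side stands proud, m (0 = flush, starts 8 to 12 mm proud). A wooden dowel 22 mm across in the middle of the side, 75 mm above the table; it slides in against a friction of about 4 N and stays where it is left
- plug_b (a joint): the same for the plug on the block's +y side (squarely faces the press at wheel = -90 degrees)
- press (a joint): how far the press is pushed in, m: 0 = out, moving along station -x. A spring pushes it back out (2 N out, 4.5 N pushed in). Out, its head clears the turning block; pushed in, it blocks the block from turning
- press_head (a point): middle of the press head's flat face, 73 mm above the table, moving with the press. The steel head, 40 mm wide, 56 to 90 mm above the table, has its flat face 75 mm from the wheel's axis when the press is out; it meets the flat side of a squarely turned block, the plug then being flush, at press = 0.040; end stop at 0.045. A bar 18 mm square at 65 to 83 mm height runs from the head over the spokes and through the guide to the handle.
- press_handle (a point): middle of the outer face of the press handle, an upright black plate 12 mm thick, 50 mm wide, from 45 to 115 mm above the table; this face looks along station +x and is 257 mm from the wheel's axis when the press is out. Push on it along station -x
- glue_bottle: an upright white glue bottle, 52 mm across and 150 mm tall, near the wheel; origin at the centre of its underside; leave it alone
- bead_jar: an upright glass jar with a steel cap, 60 mm across and 110 mm tall, near the wheel; origin at the centre of its underside; leave it alone
- tape_wide: a roll of paper tape lying flat, 90 mm across and 48 mm tall; origin at the centre of its underside; leave it alone
- tape_thin: a roll of clear tape lying flat, 96 mm across and 19 mm tall; origin at the centre of its underside; leave it alone
- crayon_box: a flat box of crayons, 110 x 75 x 28 mm tall; origin at the centre of its underside; leave it alone
- paint_brush: a paint brush lying on the table; leave it alone

How it is judged:
On the way, in this order (a step that is already met when the one before it is completed fails the run):
1. a first plug is flush (value of joint any of plug_a, plug_b below 0.002 m), for 0.1 s.
2. both plugs are flush (value of joint each of plug_a, plug_b below 0.002 m), for 0.1 s.
At the end, for the whole second after the job is handed in: Both plugs are flush (less than 2 mm proud), the press has sprung back (less than 8 mm pushed in) and the wheel stands still (below 0.1 rad/s) (all of step 2 and value of joint press below 0.008 m and velocity of joint wheel between -0.1 and 0.1 rad/s); the robot touches nothing.
It fails at once if the robot touches the block or a plug (more than 1 N) (contact force between any of the fingers, the arm and block above 1 N).
It fails at once if another thing on the table is moved by more than 20 mm (distance of any of glue_bottle, bead_jar, tape_wide, tape_thin, crayon_box, paint_brush from where it was at the start of the episode above 0.02 m).
It fails at once if the bottle or the jar is tipped (angle between any of glue_bottle, bead_jar's own z axis and vertical above 0.35 rad).
It also fails if it takes over 64 s, if anything falls off the work surface, if the arm or the gripper's body presses on something with over 40 N, if the wrist force passes 120 N, or if a joint passes its speed limit or range.

## Working session

There is one attempt and no reset: what is moved stays moved. The work goes in short steps, Python scripts to look and compute and a tool call to move; the robot and the scene stay as the last step left them, time stands still between calls to the robot, and variables do not carry over. Pictures are saved under pics/ and viewed, at most 10 in all, crops included, and the job is handed in when it is done.

Besides the shell and the picture viewer there is one more tool, called after ">>>" by a JSON object that holds its "method" and its "body". play_rows: Moves the arm, as the interface text tells. Its arguments: {"type":"object","properties":{"motion":{"type":"array"},"squeeze":{"type":"number"}},"required":["motion"]}

```bash
mkdir -p pics; cat > h.py <<'E'
import numpy as np, cv2
from workcell import observe, viewer, bot
def grab(n,save=None):
    c=viewer.camera_info(n); p,d=viewer.grab_frame(n)
    if save: cv2.imwrite(f'pics/{save}.png',p[:,:,::-1])
    return c,p,d
def cloud(c,d):
    K=np.array([[c['fx'],0,c['cx']],[0,c['fy'],c['cy']],[0,0,1.]])
    v,u=np.mgrid[:d.shape[0],:d.shape[1]]
    pts=np.stack([u,v],-1).reshape(-1,1,2).astype(float)
    n=cv2.undistortPoints(pts,K,np.array([c['k1'],0,0,0,0.]))[:,0]
    z=d.reshape(-1,1)
    X=np.hstack([n*z,z])
    W=(X-np.array(c['t']))@np.array(c['R'])
    W[z[:,0]==0]=np.nan
    return W.reshape(*d.shape,3)
def proj(c,X):
    X=np.atleast_2d(X)@np.array(c['R']).T+c['t']; n=X[:,:2]/X[:,2:]
    r2=(n**2).sum(1,keepdims=True); n=n*(1+c['k1']*r2)
    return n*[c['fx'],c['fy']]+[c['cx'],c['cy']]
E
python3 - <<'E'
from h import *
s=observe(); print(s)
for n in('scene','side'):
    c,p,d=grab(n,n+'0'); np.savez(n+'0.npz',W=cloud(c,d),p=p); print(n,-np.array(c['R']).T@c['t'],c['R'][2])
E
```

```text
{'clock': 0.0, 'qpos': array([-1.19820485,  0.522009  , -0.03630821,  1.59997779,  0.02119066,
        1.02108669, -0.11279748]), 'qd': array([-0.00107545,  0.00184606,  0.00151421,  0.00111757, -0.00070421,
       -0.00112251, -0.00073923]), 'joint_efforts': array([ 7.80618593e-04, -9.27125144e+01,  1.98032230e+00, -3.69931948e+01,
        1.78771693e-02,  8.26828385e-03,  3.27617545e-05]), 'position': array([0.26769252, 0.56441703, 0.23073989]), 'tool_rot': array([-3.14049929e+00,  7.87241454e-05,  2.69877169e+00]), 'force': array([ 0.13904223, -0.54897332, -0.1314857 ]), 'moment': array([-0.00389242, -0.0099595 ,  0.01676794]), 'finger_force': 0.0, 'grip_width': 0.08539556508209248}
scene [ 1.25723311 -0.17816479  0.9187995 ] [-0.58720652  0.34825435 -0.73068968]
side [ 0.52934398 -0.48608972  0.84520938] [ 0.05983067  0.66618521 -0.74338251]
```

View pics/scene0.png

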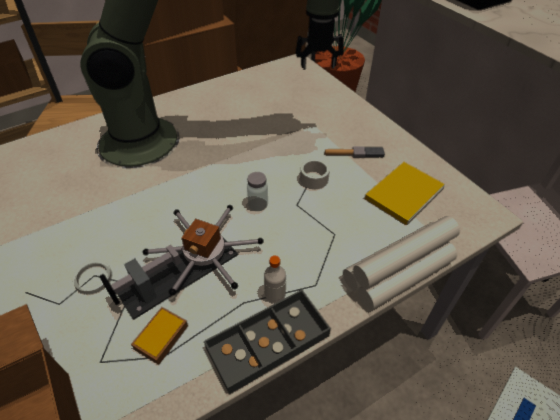

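View pics/side0.png

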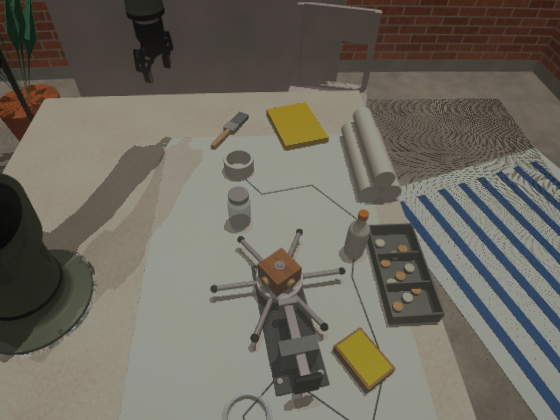

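The wheel shows in both views: in the side view the hub is at (280,283), the handle at (308,381), and the balls at (241,240), (299,232), (342,270), (324,327), (254,338) and (214,289). The bottle is at (357,235) and the jar at (239,207). Next I fit the poses from the depth data.

```bash
python3 - <<'E'
from h import *
from scipy.optimize import least_squares
balls=dict(side=[(241,240),(299,232),(342,270),(324,327),(254,338),(214,289)],scene=[(177,212),(230,208),(261,241),(235,286),(146,251)])
C={n:viewer.camera_info(n) for n in balls}
Ws={n:np.load(n+'0.npz')['W'] for n in balls}
for n in balls:
    print(n,[np.round(Ws[n][v,u],3).tolist() for u,v in balls[n]])
def res(q):
    x,y,w=q; a=w+np.pi/6+np.arange(6)*np.pi/3
    P=np.c_[x+.15*np.cos(a),y+.15*np.sin(a),np.full(6,.04)]; r=[]
    for n in balls:
        pp=proj(C[n],P)
        for b in balls[n]:
            e=pp-b; r+=list(e[np.argmin((e**2).sum(1))])
    return r
x0=np.nanmean([Ws['side'][v,u] for u,v in balls['side']],0)
best=min((least_squares(res,[x0[0],x0[1],w],loss='soft_l1') for w in np.linspace(0,1,5)),key=lambda s:s.cost)
print(best.x,best.cost,np.round(best.fun,1))
hx=best.x[:2]
A=np.concatenate([W.reshape(-1,3) for W in Ws.values()]); A=A[~np.isnan(A[:,0])]
r=np.hypot(*(A[:,:2]-hx).T)
T=A[(r<.06)&(abs(A[:,2]-.1)<.006)]
print('top',len(T),np.median(T[:,2]),cv2.minAreaRect((T[:,:2]*1000).astype(np.float32)))
G=A[(r>.12)&(r<.21)&(abs(A[:,2]-.09)<.006)]
print('guide',len(G),cv2.minAreaRect((G[:,:2]*1000).astype(np.float32)), G.mean(0))
Hn=A[(r>.22)&(r<.28)&(A[:,2]>.06)&(A[:,2]<.125)]
print('handle',len(Hn),Hn.mean(0),cv2.minAreaRect((Hn[:,:2]*1000).astype(np.float32)))
# plugs: points off block
d=np.median(G,0)[:2]-hx; print('yaw',np.degrees(np.arctan2(d[1],d[0])))
for nm,uv in dict(bottle=('side',(363,215)),jar=('side',(238,194)),thin=('side',(247,400)),box=('side',(363,352)),wide=('side',(239,155))).items():
    W=Ws[uv[0]][uv[1][1],uv[1][0]];print(nm,W.round(3))
E
python3 - <<'E'
import cv2
a=cv2.imread('pics/side0.png')[220:400,200:360];cv2.imwrite('pics/side0c.png',cv2.resize(a,(0,0),fx=3.3,fy=3.3,interpolation=cv2.INTER_CUBIC))
E
```

```text
side [[0.493, 0.111, 0.048], [0.639, 0.129, 0.047], [0.728, 0.01, 0.049], [0.666, -0.128, 0.049], [0.518, -0.142, 0.045], [0.431, -0.023, 0.047]]
scene [[0.435, -0.015, 0.045], [0.498, 0.12, 0.044], [0.648, 0.136, 0.047], [0.735, 0.015, 0.045], [0.525, -0.136, 0.049]]
[ 0.58010726 -0.00115624 -0.42207473] 3.87689442684154 [ 0.  -1.2  0.5 -0.5 -0.4  0.5  0.1 -0.6  0.4 -0.9  0.3 -1.  -0.6  0.4
 -0.5 -0.3 -1.2 -0.  -1.  -0.3 -0.6  0.6]
top 1535 0.09951074177108055 ((579.3677368164062, -1.806060791015625), (73.23062133789062, 73.6522445678711), 35.586185455322266)
guide 1184 ((654.6776123046875, 14.91796875), (260.30413818359375, 416.8777770996094), 12.109554290771484) [ 0.60971947 -0.15206387  0.0890183 ]
handle 1764 [ 0.62827076 -0.02641274  0.09659015] ((564.8644409179688, -17.790496826171875), (428.4922180175781, 368.7943115234375), 67.88680267333984)
yaw -82.05536651595766
bottle [0.778 0.093 0.148]
jar [0.489 0.211 0.108]
thin [ 0.5   -0.251  0.002]
box [ 0.742 -0.18   0.031]
wide [0.487 0.45  0.03 ]
```

View pics/side0c.png

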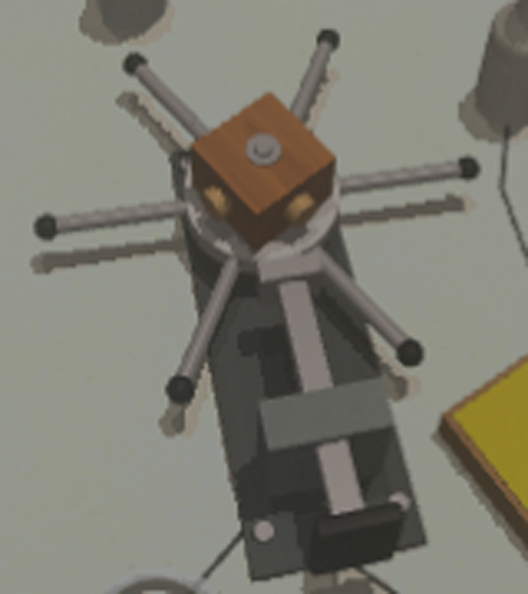

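```bash
cat >> h.py <<'E'
from scipy.optimize import least_squares
HUB=np.array([.580,-.0012])
def rotz(P,a): 
    c,s=np.cos(a),np.sin(a); return P@np.array([[c,s],[-s,c]])
def boxfit(P,hx,hy,q0,fixc=False):
    # fit rectangle (half sizes) to 2D pts: penalise points outside + keep centred by hull edges
    H=cv2.convexHull(P.astype(np.float32))[:,0].astype(float)
    def f(q):
        L=np.abs(rotz(H-q[:2],-q[2]))-[hx,hy]
        return L.max(1)
    return least_squares(f,q0,loss='soft_l1',f_scale=.001)
E
python3 - <<'E'
from h import *
A=np.concatenate([np.load(n+'0.npz')['W'].reshape(-1,3) for n in('scene','side')]);A=A[~np.isnan(A[:,0])]
for n in ('scene','side','both'):
    B=A if n=='both' else np.load(n+'0.npz')['W'].reshape(-1,3); B=B[~np.isnan(B[:,0])]
    yaw=np.radians(-81.)
    for _ in range(3):
        S=rotz(B[:,:2]-HUB,-yaw); z=B[:,2]
        g=(abs(S[:,0]-.18)<.03)&(abs(S[:,1])<.05)&(abs(z-.09)<.004)
        h=(abs(S[:,0]-.251)<.02)&(abs(S[:,1])<.04)&(abs(z-.115)<.005)
        cg,ch=np.array(cv2.minAreaRect(B[g,:2].astype(np.float32)*1000)[0])/1000,np.array(cv2.minAreaRect(B[h,:2].astype(np.float32)*1000)[0])/1000
        d=ch-HUB; yaw=np.arctan2(d[1],d[0])
    print(n,g.sum(),h.sum(),cv2.minAreaRect(B[g,:2].astype(np.float32)*1000),'handle',ch,np.hypot(*d),'yaw handle',np.degrees(yaw),'guide',np.degrees(np.arctan2(*(cg-HUB)[::-1])),np.hypot(*(cg-HUB)), cv2.minAreaRect(B[h,:2].astype(np.float32)*1000)[2])
E
```

```text
scene 334 105 ((604.2391357421875, -179.09207153320312), (79.35248565673828, 30.91478157043457), 8.082576751708984) handle [ 0.61544098 -0.24837411] 0.24970203466123564 yaw handle -81.84027923739129 guide -82.24080206498299 0.17953585941505515 7.908048152923584
side 627 196 ((603.979736328125, -181.1458282470703), (79.55351257324219, 44.87681579589844), 20.296262741088867) handle [ 0.61359753 -0.25098032] 0.2520297614270953 yaw handle -82.3392202052933 guide -82.4094363977693 0.1815365771900818 7.992933750152588
both 961 301 ((604.7098388671875, -180.85903930664062), (80.81739807128906, 45.290069580078125), 18.907054901123047) handle [ 0.61531805 -0.2494268 ] 0.25072676556834733 yaw handle -81.90222879500942 guide -82.16881986353152 0.1813503419942389 9.815064430236816
```

>>> {"method": "play_rows", "body": {"motion": [[0,0,0,0,0,0.14,-1],[0,0,0,0,0,0.28,-1],[0,0,0,0,0,0.42,-1],[0,0,0,0,0,0.56,-1],[0,0,0,0,0,0.7,-1]], "squeeze": 40}}

```text
clock: 0.6
position: [0.2677, 0.5645, 0.231]
tool_rot: [-3.141, 0.0, 1.993]
force: [-0.9, -0.9, 0.4]
grip_width: 0.0122
finger_force: 0.0
```

>>> {"method": "play_rows", "body": {"motion": [[-4.5,-0.5,0,0,0,0.14,-1],[-9,-1,0,0,0,0.283,-1],[-13.5,-1.6,0,0,0,0.283,-1],[-18,-2.2,0,0,0,0.283,-1],[-22.5,-2.7,0,0,0,0.283,-1]]}}

```text
clock: 1.1
position: [0.3366, 0.347, 0.2312]
tool_rot: [-3.141, 0.0, 1.716]
force: [1.4, -0.4, 0.1]
grip_width: -0.0002
finger_force: 0.0
```

>>> {"method": "play_rows", "body": {"motion": [[-4.5,0.7,0,0,0,0,-1],[-9,1.4,0,0,0,0,-1],[-13.5,2.2,0,0,0,0,-1],[-18,2.9,0,0,0,0,-1],[-22.5,3.6,0,0,0,0,-1]]}}

```text
clock: 1.6
position: [0.4048, 0.1296, 0.2313]
tool_rot: [3.142, -0.0, 1.716]
force: [1.3, 0.0, -1.0]
grip_width: 0.0001
finger_force: 0.0
```

>>> {"method": "play_rows", "body": {"motion": [[-4.5,0.7,0,0,0,0,-1],[-9,1.5,0,0,0,0,-1],[-13.5,2.3,0,0,0,0,-1],[-18,3,0,0,0,0,-1],[-18,3,2,0,0,0,-1]]}}

```text
clock: 2.1
position: [0.4623, -0.0478, 0.2126]
tool_rot: [3.138, 0.002, 1.709]
force: [-0.1, 2.0, -1.1]
grip_width: 0.0
finger_force: 0.0
```

```bash
python3 - <<'E'
from h import *
s=observe();print(s['position'],s['tool_rot'])
grab('wrist','w1')
E
```

```text
[ 0.46233381 -0.04778735  0.21262999] [3.13766763e+00 2.01124747e-03 1.70930108e+00]
```

View pics/w1.png

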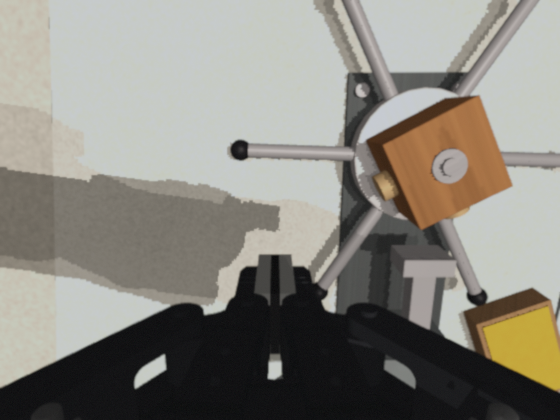

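>>> {"method": "play_rows", "body": {"motion": [[0,0,4.5,0,0,0,-1],[0,0,9,0,0,0,-1],[0,0,13.5,0,0,0,-1],[0,0,18.4,0,0,0,-1],[0,0,18.4,0,0,0,-1]]}}

```text
clock: 2.65
position: [0.4568, -0.0418, 0.0227]
tool_rot: [-3.132, -0.001, 1.717]
force: [-0.6, 0.2, 1.1]
grip_width: -0.0003
finger_force: 0.0
```

>>> {"method": "play_rows", "body": {"motion": [[1.3,0.2,0,0,0,0,-1],[2.6,0.4,0,0,0,0,-1],[3.9,0.6,0,0,0,0,-1],[5.2,0.7,0,0,0,0,-1],[6.4,0.9,0,0,0,0,-1]]}}

```text
clock: 3.15
position: [0.461, 0.0234, 0.0298]
tool_rot: [3.139, -0.001, 1.716]
force: [1.1, -2.2, 1.1]
grip_width: 0.0001
finger_force: 0.6
```

```bash
cat >> h.py <<'E'
def blockang():
    P=[]
    for n in('scene','side'):
        c,p,d=grab(n,None); W=cloud(c,d).reshape(-1,3); W=W[~np.isnan(W[:,0])]
        W=W[(np.hypot(*(W[:,:2]-HUB).T)<.056)&(abs(W[:,2]-.1)<.006)]
        q=boxfit(W[:,:2],.0355,.0355,[*HUB,LAST]); print(n,len(W),q.x[:2].round(4),'ang',np.degrees(q.x[2]).round(2)%90,'cost',q.cost*1e6)
LAST=np.radians(35.)
E
python3 - <<'E'
import h; from h import *
s=observe();print(s['position'],s['force'])
h.LAST=np.radians(15.);blockang()
E
```

```text
[0.46095529 0.02340203 0.02975129] [ 1.097527   -2.22350277  1.11138804]
scene 637 [ 0.5798 -0.0012] ang 9.08 cost 6.925378257407455
side 886 [ 0.5796 -0.0034] ang 7.0 cost 5.87243988192459
```

```bash
cat >> h.py <<'E'
def wheelang(a0deg, tool=None):
    """a0: guess of plug_b... any spoke world angle (deg) ; returns refined"""
    for n in('scene','side'):
        c,p,d=grab(n,None); g=p.max(2).astype(float); a0=np.radians(a0deg)
        for it in range(3):
            a=a0+np.arange(6)*np.pi/3
            P=np.c_[HUB[0]+.15*np.cos(a),HUB[1]+.15*np.sin(a),np.full(6,.04)]
            uv=proj(c,P); out=[]
            W=cloud(c,d)
            for k in range(6):
                u,v=np.round(uv[k]).astype(int); sl=np.s_[v-8:v+9,u-8:u+9]
                m=(g[sl]<75)&(W[sl][...,2]<.06)
                m2=(W[sl][...,2]<.06)&(W[sl][...,2]>.025)&m
                if m2.sum()<12 or m2.sum()>80: out.append(np.nan);continue
                vv,uu=np.nonzero(m2); obs=np.array([uu.mean()+u-8,vv.mean()+v-8])
                e=1e-3; dk=(proj(c,[HUB[0]+.15*np.cos(a[k]+e),HUB[1]+.15*np.sin(a[k]+e),.04])[0]-uv[k])/e
                out.append(((obs-uv[k])@dk)/(dk@dk))
            o=np.array(out); a0=a0+np.nanmedian(o)
        print(n,'spoke ang',np.degrees(a0)%60,np.degrees(o-np.nanmedian(o)).round(1))
E
python3 - <<'E'
from h import *
wheelang(158)
c,p,d=grab('side','s2')
cv2.imwrite('pics/s2c.png',cv2.resize(p[210:400,195:375,::-1],(0,0),fx=3.1,fy=3.1,interpolation=cv2.INTER_CUBIC))
E
```

```text
scene spoke ang 37.637733704768266 [ nan -0.2  0.6 -0.1  0.1  0. ]
side spoke ang 37.57828970936754 [ nan  0.   nan -0.2 -0.   0.9]
```

View pics/s2c.png

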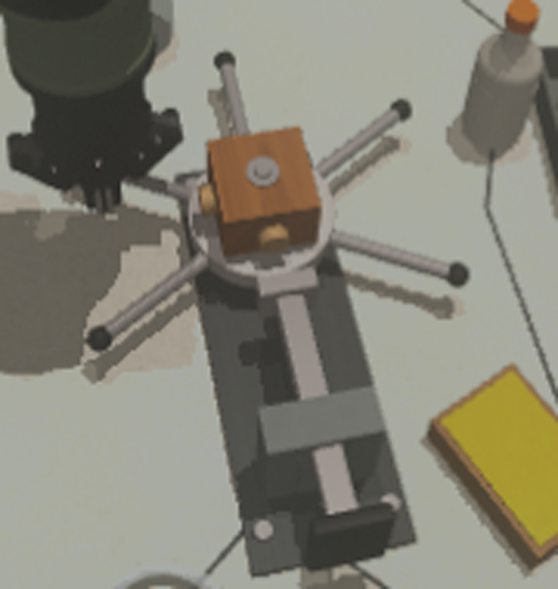

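>>> {"method": "play_rows", "body": {"motion": [[-2,0,0,0,0,0,-1],[-2,0,-4,0,0,0,-1],[-3,0,-9,0,0,0,-1],[-5,1,-13,0,0,0,-1],[-9,3,-13,0,0,0,-1]]}}

```text
clock: 3.9
position: [0.5044, -0.0621, 0.1624]
tool_rot: [3.135, -0.001, 1.718]
force: [1.3, 1.3, -1.1]
grip_width: 0.0003
finger_force: 0.0
```

>>> {"method": "play_rows", "body": {"motion": [[-4.5,1.6,0,0,0,0,-1],[-9,3.2,0,0,0,0,-1],[-13.5,4.8,0,0,0,0,-1],[-18,6.4,0,0,0,0,-1],[-22,8,0,0,0,0,-1]]}}

```text
clock: 4.4
position: [0.6134, -0.2721, 0.1575]
tool_rot: [-3.141, 0.0, 1.714]
force: [0.2, 0.1, 0.0]
grip_width: 0.0
finger_force: 0.0
```

>>> {"method": "play_rows", "body": {"motion": [[-2.5,0.4,0,0,0,0,-1],[-2.5,0.4,0,0,0,0,-1],[-2.5,0.4,0,0,0,0,-1],[-2.5,0.4,0,0,0,0,-1],[-2.5,0.4,0,0,0,0,-1]]}}

```text
clock: 4.9
position: [0.6213, -0.2918, 0.1575]
tool_rot: [3.142, -0.0, 1.717]
force: [-0.3, 0.2, -0.9]
grip_width: 0.0
finger_force: 0.0
```

```bash
cat >> h.py <<'E'
YAW=np.radians(-82.0)
def stn():
    s=observe(); p=s['position']; q=rotz(p[None,:2]-HUB,-YAW)[0]
    print('station xyz',q.round(4),p[2].round(4),'rot',s['tool_rot'].round(3),'F',s['force'].round(1),'clock',s['clock'])
E
python3 - <<'E'
from h import *
stn();wheelang(157.6)
E
```

```text
station xyz [0.2935 0.0004] 0.1575 rot [ 3.142 -0.     1.717] F [-0.3  0.2 -0.9] clock 4.9
scene spoke ang 37.64648966188386 [-0.  -0.1  0.6 -0.   0.   0. ]
side spoke ang 38.11086925878675 [ 0. -0. nan nan nan nan]
```

>>> {"method": "play_rows", "body": {"motion": [[0,0,4.5,0,0,0,-1],[0,0,9.2,0,0,0,-1],[0,0,9.2,0,0,0,-1],[1,0,9.2,0,0,0,-1],[2,0,9.2,0,0,0,-1]]}}

```text
clock: 5.5
position: [0.6194, -0.2728, 0.0679]
tool_rot: [3.139, 0.001, 1.716]
force: [0.8, 0.3, 0.1]
grip_width: 0.0001
finger_force: 0.0
```

>>> {"method": "play_rows", "body": {"motion": [[0.7,0,0,0,0,0,-1],[1.4,0,0,0,0,0,-1],[2.1,0,0,0,0,0,-1],[2.8,0,0,0,0,0,-1],[3.5,0,0,0,0,0,-1]]}}

```text
clock: 6.0
position: [0.6135, -0.2383, 0.0656]
tool_rot: [3.141, 0.001, 1.715]
force: [1.9, -8.5, 3.9]
grip_width: 0.0001
finger_force: 0.0
```

```bash
cat >> h.py <<'E'
def press():
    # handle top centre in station x, from both cams; out = 0.251
    for n in('scene','side'):
        c,p,d=grab(n,None); W=cloud(c,d).reshape(-1,3); W=W[~np.isnan(W[:,0])]
        S=rotz(W[:,:2]-HUB,-YAW); z=W[:,2]
        h=(S[:,0]>.196)&(S[:,0]<.262)&(abs(S[:,1])<.027)&(abs(z-.115)<.004)
        k=(S[:,0]<.13)&(S[:,0]>.0)&(abs(S[:,1])<.017)&(abs(z-.09)<.0035)
        print(n,'handle',h.sum(),np.percentile(S[h,0],[3,50,97]).round(4) if h.sum()>5 else '', 'head top x',k.sum(),np.percentile(S[k,0],[3,97]).round(4) if k.sum()>5 else '')
E
python3 - <<'E'
from h import *
stn();press()
E
```

```text
station xyz [2.394e-01 1.000e-04] 0.0656 rot [3.141e+00 1.000e-03 1.715e+00] F [ 1.9 -8.5  3.9] clock 6.0
scene handle 69 [0.2139 0.2184 0.2449] head top x 73 [0.0337 0.0572]
side handle 33 [0.2443 0.251  0.2528] head top x 0
```

>>> {"method": "play_rows", "body": {"motion": [[0.2,0,0,0,0,0,-1],[0.4,0,0,0,0,0,-1],[0.5,0,0,0,0,0,-1],[0.6,0,0,0,0,0,-1],[0.6,0,0,0,0,0,-1]]}}

```text
clock: 6.6
position: [0.6127, -0.2333, 0.0654]
tool_rot: [3.141, 0.001, 1.715]
force: [2.8, -6.7, 1.0]
grip_width: 0.0001
finger_force: 0.0
```

>>> {"method": "play_rows", "body": {"motion": [[0.1,0,0,0,0,0,-1],[0.2,0,0,0,0,0,-1],[0.3,0,0,0,0,0,-1],[0.3,0,0,0,0,0,-1],[0.3,0,0,0,0,0,-1]]}}

```text
clock: 7.1
position: [0.6123, -0.2303, 0.0654]
tool_rot: [3.141, 0.001, 1.715]
force: [3.4, -6.8, 0.9]
grip_width: -0.0
finger_force: 0.0
```

>>> {"method": "play_rows", "body": {"motion": [[0.1,0,0,0,0,0,-1],[0.2,0,0,0,0,0,-1],[0.3,0,0,0,0,0,-1],[0.3,0,0,0,0,0,-1],[0.3,0,0,0,0,0,-1]]}}

```text
clock: 7.6
position: [0.6121, -0.2296, 0.0656]
tool_rot: [3.14, 0.004, 1.714]
force: [8.7, -18.2, -4.8]
grip_width: -0.0002
finger_force: 0.0
```

```bash
python3 - <<'E'
from h import *
stn();press()
E
```

```text
station xyz [2.306e-01 1.000e-04] 0.0656 rot [3.14  0.004 1.714] F [  8.7 -18.2  -4.8] clock 7.6
scene handle 62 [0.2054 0.21   0.2412] head top x 66 [0.034  0.0488]
side handle 41 [0.2357 0.2427 0.2445] head top x 0
```

>>> {"method": "play_rows", "body": {"motion": [[0.1,0,0,0,0,0,-1],[-1.5,0,0,0,0,0,-1],[-3.5,0,0,0,0,0,-1],[-5.5,0,0,0,0,0,-1],[-7,0,0,0,0,0,-1]]}}

```text
clock: 8.2
position: [0.6214, -0.2968, 0.065]
tool_rot: [-3.141, -0.001, 1.715]
force: [-0.1, 1.2, -0.5]
grip_width: -0.0001
finger_force: 0.0
```

>>> {"method": "play_rows", "body": {"motion": [[0,0,-4.5,0,0,0,-1],[0,0,-9,0,0,0,-1],[0,0,-9,0,0,0,-1],[0,0,-9,0,0,0,-1],[0,0,-9,0,0,0,-1]]}}

```text
clock: 8.7
position: [0.6213, -0.2952, 0.1543]
tool_rot: [-3.14, -0.001, 1.716]
force: [0.5, -0.5, -0.4]
grip_width: -0.0003
finger_force: 0.0
```

```bash
python3 - <<'E'
from h import *
stn();press();wheelang(157.6)
c,p,d=grab('side'); 
cv2.imwrite('pics/s3c.png',cv2.resize(p[230:400,210:370,::-1],(0,0),fx=3.4,fy=3.4,interpolation=cv2.INTER_CUBIC))
E
```

```text
station xyz [ 0.2969 -0.    ] 0.1543 rot [-3.140e+00 -1.000e-03  1.716e+00] F [ 0.5 -0.5 -0.4] clock 8.7
scene handle 100 [0.2441 0.25   0.2554] head top x 67 [0.0344 0.0885]
side handle 1  head top x 0 
scene spoke ang 37.6521433791726 [-0.1 -0.   0.6  0.  -0.1  0. ]
side spoke ang 38.09628224781213 [ 0. -0. nan nan nan nan]
```

View pics/s3c.png

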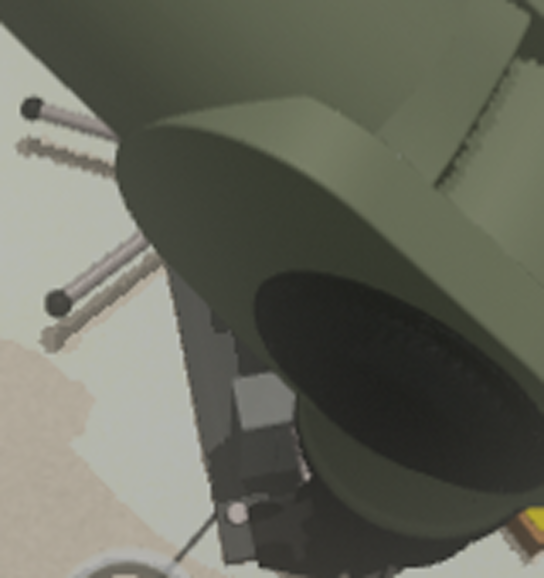

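>>> {"method": "play_rows", "body": {"motion": [[4.5,-0.9,-1.5,0,0,0,-1],[9,-1.8,-2,0,0,0,-1],[13.5,-2.7,-2,0,0,0,-1],[18,-3.6,-2,0,0,0,-1],[22.5,-4.6,-2,0,0,0,-1]]}}

```text
clock: 9.45
position: [0.5428, -0.0781, 0.1751]
tool_rot: [-3.141, -0.0, 1.716]
force: [1.7, 0.0, 0.0]
grip_width: -0.0002
finger_force: 0.0
```

>>> {"method": "play_rows", "body": {"motion": [[4.5,-0.9,0,0,0,0,-1],[9,-1.8,0,0,0,0,-1],[13.5,-2.7,0,0,0,0,-1],[17.3,-3.6,0,0,0,0,-1],[17.3,-3.6,0,0,0,0,-1]]}}

```text
clock: 9.95
position: [0.4813, 0.0911, 0.175]
tool_rot: [-3.14, -0.002, 1.722]
force: [0.2, -0.6, -0.7]
grip_width: -0.0002
finger_force: 0.0
```

```bash
python3 - <<'E'
from h import *
stn();print(observe()['position']);wheelang(157.6)
c,p,d=grab('side'); 
cv2.imwrite('pics/s4c.png',cv2.resize(p[230:350,200:360,::-1],(0,0),fx=4,fy=4,interpolation=cv2.INTER_CUBIC))
E
```

```text
station xyz [-0.1052 -0.0849] 0.175 rot [-3.140e+00 -2.000e-03  1.722e+00] F [ 0.2 -0.6 -0.7] clock 9.95
[0.48128542 0.09112846 0.17497856]
scene spoke ang 37.74108350416796 [-0.   0.   0.5 -0.1  0.1 -0.1]
side spoke ang 37.82197053824794 [ 0.5 -0.1  nan -0.3  0.   0.8]
```

View pics/s4c.png

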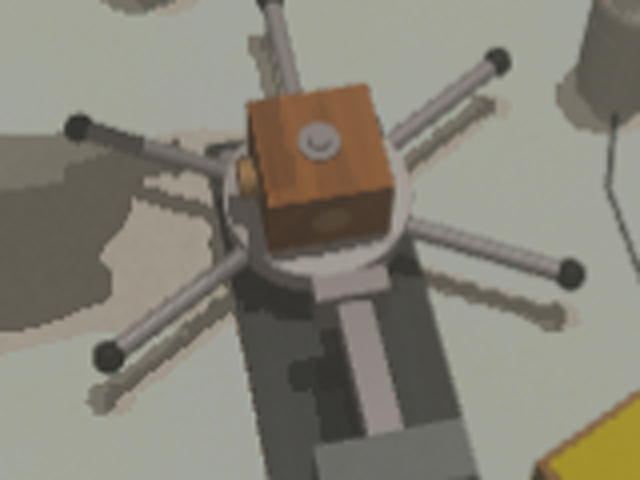

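>>> {"method": "play_rows", "body": {"motion": [[0,0,4.5,0,0,0,-1],[0,0,9,0,0,0,-1],[0,0,13,0,0,0,-1],[0,0,14.8,0,0,0,-1],[0,0,14.8,0,0,0,-1]]}}

```text
clock: 10.6
position: [0.4822, 0.0842, 0.0251]
tool_rot: [-3.138, 0.001, 1.713]
force: [-0.5, 0.6, 0.7]
grip_width: -0.0002
finger_force: 0.0
```

>>> {"method": "play_rows", "body": {"motion": [[-2.1,-1.2,0,0,0,0,-1],[-3,-1.9,0,0,0,0,-1],[-3.9,-2.5,0,0,0,0,-1],[-4.9,-3,0,0,0,0,-1],[-5.9,-3.5,0,0,0,0,-1]]}}

```text
clock: 11.1
position: [0.4572, 0.0223, 0.0277]
tool_rot: [3.141, -0.0, 1.716]
force: [0.4, 1.4, -0.8]
grip_width: 0.0003
finger_force: 0.5
```

>>> {"method": "play_rows", "body": {"motion": [[-1.05,-0.35,0,0,0,0,-1],[-2.1,-0.65,0,0,0,0,-1],[-3.2,-0.8,0,0,0,0,-1],[-4.35,-0.9,0,0,0,0,-1],[-5.5,-0.85,0,0,0,0,-1]]}}

```text
clock: 11.6
position: [0.4565, -0.0339, 0.0273]
tool_rot: [-3.141, -0.0, 1.716]
force: [0.7, 1.0, -0.7]
grip_width: -0.0001
finger_force: 0.5
```

>>> {"method": "play_rows", "body": {"motion": [[-1.1,0.05,0,0,0,0,-1],[-2.15,0.3,0,0,0,0,-1],[-2.7,0.4,0,0,0,0,-1],[-2.7,0.4,0,0,0,0,-1],[-2.7,0.4,0,0,0,0,-1]]}}

```text
clock: 12.1
position: [0.4643, -0.0589, 0.0272]
tool_rot: [-3.141, -0.0, 1.716]
force: [-0.3, 0.0, -0.1]
grip_width: -0.0001
finger_force: 0.0
```

```bash
python3 - <<'E'
from h import *
stn();print(observe()['position']);wheelang(213);blockang()
E
```

```text
station xyz [ 0.041  -0.1226] 0.0272 rot [-3.141 -0.     1.716] F [-0.3  0.  -0.1] clock 12.1
[ 0.46425789 -0.05891138  0.02722211]
scene spoke ang 35.875004409127826 [-1.8  1.3 -0.1  0.1  0.1 -0.1]
side spoke ang 35.810395551887666 [-0.3  nan -0.4  0.3  0.8  nan]
scene 638 [ 0.5795 -0.0007] ang 67.43 cost 4.289977729803326
side 889 [ 0.5786 -0.0034] ang 66.21 cost 2.437680442266073
```

>>> {"method": "play_rows", "body": {"motion": [[0.4,-0.4,-0.5,0,0,0,-1],[0.6,-0.4,-5,0,0,0,-1],[2,0,-8,0,0,0,-1],[6.5,2,-8,0,0,0,-1],[11,3,-8,0,0,0,-1]]}}

```text
clock: 12.8
position: [0.4792, 0.0559, 0.1087]
tool_rot: [3.139, -0.001, 1.714]
force: [0.8, 0.6, -0.0]
grip_width: -0.0001
finger_force: 0.0
```

>>> {"method": "play_rows", "body": {"motion": [[3.2,1.1,0,0,0,0,-1],[3.2,1.1,0,0,0,0,-1],[3.2,1.1,4,0,0,0,-1],[3.2,1.1,8,0,0,0,-1],[3.2,1.1,8,0,0,0,-1]]}}

```text
clock: 13.3
position: [0.4817, 0.0866, 0.0242]
tool_rot: [-3.135, 0.001, 1.716]
force: [-0.1, -0.9, 1.9]
grip_width: -0.0
finger_force: 0.0
```

>>> {"method": "play_rows", "body": {"motion": [[-2.1,-1.2,0,0,0,0,-1],[-3.7,-2.4,0,0,0,0,-1],[-5,-3.2,0,0,0,0,-1],[-6,-3.8,0,0,0,0,-1],[-6.8,-4.1,0,0,0,0,-1]]}}

```text
clock: 13.8
position: [0.4539, 0.0135, 0.0285]
tool_rot: [3.14, -0.0, 1.715]
force: [1.7, 1.3, 0.9]
grip_width: 0.0003
finger_force: 0.5
```

```bash
python3 - <<'E'
from h import *
s=observe();print(s['position'],s['force']);wheelang(183)
E
```

```text
[0.45385236 0.01350904 0.02854674] [1.73581247 1.25026583 0.92504907]
scene spoke ang 0.8710379914187172 [ nan -0.3  0.5 -0.   0.3  0. ]
side spoke ang 1.5999200330378471 [-1.4  0.  -0.2 -0.   0.8  1.1]
```

>>> {"method": "play_rows", "body": {"motion": [[-0.4,0,0,0,0,0,-1],[-0.7,0,0,0,0,0,-1],[-0.9,0,0,0,0,0,-1],[-0.9,0,0,0,0,0,-1],[-0.9,0,0,0,0,0,-1]]}}

```text
clock: 14.4
position: [0.455, 0.0053, 0.0272]
tool_rot: [-3.142, 0.0, 1.716]
force: [-0.2, -0.2, 0.6]
grip_width: 0.0002
finger_force: 0.0
```

```bash
python3 - <<'E'
from h import *
s=observe();print(s['position'],s['force']);wheelang(187)
E
```

```text
[0.45503189 0.00532509 0.02723234] [-0.16853662 -0.17377319  0.56214987]
scene spoke ang 5.03354693419729 [ nan -0.3  0.   0.   0.  -0.4]
side spoke ang 4.806974381565709 [-1.3  0.  -0.4  0.   0.6  nan]
```

>>> {"method": "play_rows", "body": {"motion": [[-0.2,0,0,0,0,0,-1],[-0.4,0,0,0,0,0,-1],[-0.6,0,0,0,0,0,-1],[-0.6,0,0,0,0,0,-1],[-0.6,0,0,0,0,0,-1]]}}

```text
clock: 15.0
position: [0.456, -0.0008, 0.0273]
tool_rot: [3.141, 0.0, 1.715]
force: [-1.1, -1.4, -0.3]
grip_width: 0.0
finger_force: 0.0
```

```bash
python3 - <<'E'
from h import *
s=observe();print(s['position'],s['force']);wheelang(187.6)
E
```

```text
[ 0.45596372 -0.00080209  0.02733055] [-1.0913346  -1.39220137 -0.29340474]
scene spoke ang 7.797274155185164 [ nan -0.5  0.2  0.   0.1 -0.3]
side spoke ang 7.633538438827401 [-0.8  0.  -0.5  0.   0.3  nan]
```

>>> {"method": "play_rows", "body": {"motion": [[1.5,0,0,0,0,0,-1],[1.5,0,-4.5,0,0,0,-1],[1.5,0,-9,0,0,0,-1],[0,0.5,-13,0,0,0,-1],[-4,2,-13,0,0,0,-1]]}}

```text
clock: 15.6
position: [0.4832, -0.0348, 0.1618]
tool_rot: [3.135, -0.001, 1.721]
force: [2.2, 1.0, -1.2]
grip_width: -0.0004
finger_force: 0.0
```

>>> {"method": "play_rows", "body": {"motion": [[-4.5,1.6,0,0,0,0,-1],[-9,3.2,0,0,0,0,-1],[-13.5,4.8,0,0,0,0,-1],[-18,6.4,0,0,0,0,-1],[-22.5,8,0,0,0,0,-1]]}}

```text
clock: 16.1
position: [0.5937, -0.2502, 0.1572]
tool_rot: [3.142, -0.0, 1.716]
force: [-0.0, 0.9, -0.8]
grip_width: -0.0002
finger_force: 0.0
```

>>> {"method": "play_rows", "body": {"motion": [[-4.7,1.9,0,0,0,0,-1],[-4.7,1.9,0,0,0,0,-1],[-4.7,1.9,0,0,0,0,-1],[-4.7,1.9,0,0,0,0,-1],[-4.7,1.9,0,0,0,0,-1]]}}

```text
clock: 16.6
position: [0.6187, -0.2908, 0.1575]
tool_rot: [3.141, -0.001, 1.717]
force: [-0.0, 0.3, 0.2]
grip_width: 0.0001
finger_force: 0.0
```

```bash
python3 - <<'E'
from h import *
stn();wheelang(187.6)
E
```

```text
station xyz [ 0.2922 -0.002 ] 0.1575 rot [ 3.141e+00 -1.000e-03  1.717e+00] F [-0.   0.3  0.2] clock 16.6
scene spoke ang 7.832862257985937 [ 0.1 -0.5  0.1  0.1 -0.1 -0.2]
side spoke ang 8.077674918377056 [ 0.4 -0.4  nan  nan  nan  nan]
```

Well aligned; now I press as before.

>>> {"method": "play_rows", "body": {"motion": [[0,0.2,4.5,0,0,0,-1],[0,0.2,9.2,0,0,0,-1],[0,0.2,9.2,0,0,0,-1],[1,0.2,9.2,0,0,0,-1],[2,0.2,9.2,0,0,0,-1]]}}

```text
clock: 17.2
position: [0.6187, -0.2718, 0.0679]
tool_rot: [3.139, 0.001, 1.716]
force: [0.6, 0.8, 0.3]
grip_width: 0.0002
finger_force: 0.0
```

>>> {"method": "play_rows", "body": {"motion": [[0.7,0,0,0,0,0,-1],[1.4,0,0,0,0,0,-1],[2.1,0,0,0,0,0,-1],[2.8,0,0,0,0,0,-1],[3.5,0,0,0,0,0,-1]]}}

```text
clock: 17.7
position: [0.6128, -0.2375, 0.0657]
tool_rot: [3.141, 0.001, 1.715]
force: [1.9, -9.6, 2.4]
grip_width: -0.0002
finger_force: 0.0
```

>>> {"method": "play_rows", "body": {"motion": [[0.2,0,0,0,0,0,-1],[0.4,0,0,0,0,0,-1],[0.6,0,0,0,0,0,-1],[0.7,0,0,0,0,0,-1],[0.7,0,0,0,0,0,-1]]}}

```text
clock: 18.2
position: [0.6121, -0.2311, 0.0656]
tool_rot: [3.141, 0.001, 1.715]
force: [3.4, -6.0, 2.1]
grip_width: -0.0001
finger_force: 0.0
```

>>> {"method": "play_rows", "body": {"motion": [[0.1,0,0,0,0,0,-1],[0.2,0,0,0,0,0,-1],[0.3,0,0,0,0,0,-1],[0.3,0,0,0,0,0,-1],[0.3,0,0,0,0,0,-1]]}}

```text
clock: 18.7
position: [0.6119, -0.2296, 0.0657]
tool_rot: [3.14, 0.003, 1.714]
force: [7.1, -14.4, -1.3]
grip_width: -0.0004
finger_force: 0.0
```

```bash
python3 - <<'E'
from h import *
stn();press()
E
```

```text
station xyz [ 2.306e-01 -2.000e-04] 0.0657 rot [3.140e+00 3.000e-03 1.714e+00] F [  7.1 -14.4  -1.3] clock 18.7
scene handle 62 [0.2047 0.2099 0.2414] head top x 68 [0.034  0.0487]
side handle 34 [0.2372 0.243  0.2444] head top x 0
```

Same end position as for the first plug, with the force rising, so the head is seated. A touch more, then retract.

>>> {"method": "play_rows", "body": {"motion": [[0.1,0,0,0,0,0,-1],[0.1,0,0,0,0,0,-1],[-1.5,0,0,0,0,0,-1],[-3.5,0,0,0,0,0,-1],[-6.5,0,0,0,0,0,-1]]}}

```text
clock: 19.3
position: [0.6209, -0.2907, 0.065]
tool_rot: [-3.141, -0.002, 1.718]
force: [0.3, -0.0, -0.5]
grip_width: -0.0
finger_force: 0.0
```

>>> {"method": "play_rows", "body": {"motion": [[0,0,-4.5,0,0,0,-1],[0,0,-9,0,0,0,-1],[0,0,-11,0,0,0,-1],[3,-4,-11,0,0,0,-1],[6,-8,-11,0,0,0,-1]]}}

```text
clock: 19.8
position: [0.5317, -0.2433, 0.1752]
tool_rot: [3.141, -0.0, 1.716]
force: [1.2, -0.2, -0.7]
grip_width: -0.0002
finger_force: 0.0
```

>>> {"method": "play_rows", "body": {"motion": [[4,-3,0,0,0,0,-1],[8,-5,0,0,0,0,-1],[12,-6,0,0,0,0,-1],[16,-6,0,0,0,0,-1],[20,-6,0,0,0,0,-1]]}}

```text
clock: 20.3
position: [0.4436, -0.0531, 0.1754]
tool_rot: [-3.141, -0.001, 1.716]
force: [1.1, 0.1, -0.0]
grip_width: 0.0001
finger_force: 0.0
```

```bash
python3 - <<'E'
from h import *
stn();print(observe()['position']);press();wheelang(187.6)
c,p,d=grab('side'); 
cv2.imwrite('pics/s5c.png',cv2.resize(p[230:400,200:360,::-1],(0,0),fx=3.4,fy=3.4,interpolation=cv2.INTER_CUBIC))
E
```

```text
station xyz [ 0.0325 -0.1423] 0.1754 rot [-3.141e+00 -1.000e-03  1.716e+00] F [ 1.1  0.1 -0. ] clock 20.3
[ 0.44356831 -0.05314358  0.17539709]
scene handle 99 [0.2442 0.25   0.2558] head top x 72 [0.0343 0.0889]
side handle 188 [0.2465 0.2526 0.2576] head top x 135 [0.0354 0.0895]
scene spoke ang 7.887268118583648 [ 0.  -0.6  0.   0.  -0.  -0.4]
side spoke ang 7.6584151719482065 [ 0.2  0.  -0.5 -0.   0.3  nan]
```

View pics/s5c.png

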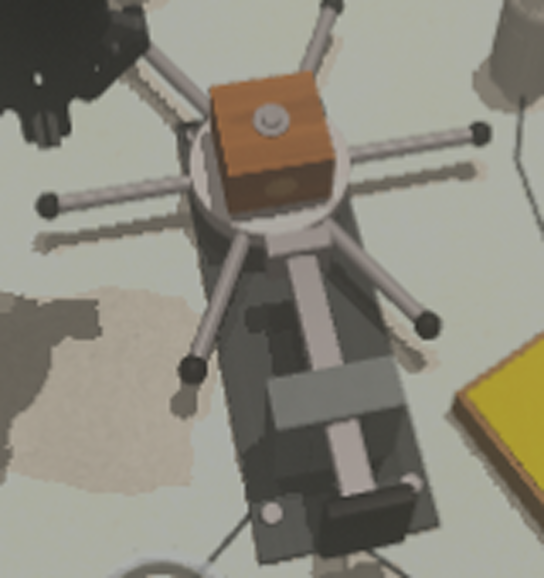

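The plug now facing the press, at about (280,187), is flush. The press is out and the gripper is clear, so I'll hand the job in.

```bash
python3 -c "
from h import *
print(bot.job_done())"
```

```text
the job is handed in; nothing more can be done
None
```

Job handed in at about 20 s of the 64 s limit: both plugs look flush in the side camera, the press has sprung back, the wheel is still and the gripper is clear; the hand-in returned no verdict.

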